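# Put the frame clamps away in their trays by length

### The arm

A 7-joint arm with a two-finger parallel gripper is mounted at the origin on the work surface. World frame = base frame: x ahead of the robot, y to its left, z up, the work surface at z = 0. Lengths are in mm, angles in degrees, forces in N, time in s.
With the tool pointing down it reaches from about 425 to 950 mm from the base axis. Payload 4.7 kg.
Tool frame: the origin (TCP) lies at the very end of the fingers, on their centre line; the grasp point (between the pads) lies 19 mm behind it; z points along the fingers, y is the line along which they close (so a half turn about z gives the same grasp; the last joint's range is limited). The gripper opens to 87 mm and grips with 3 to 60 N. Pads are 19 mm wide; open, the fingers measure 117 mm over their backs; the gripper's body (75 mm by 190 mm) begins 51 mm behind the grasp point.
Start: joints at [70.365, 26.849, -2.785, 87.806, 1.381, 65.374, -4.715], TCP at [208.405, -642.043, 195.373] pointing down, gripper open.
Joint ranges: [-148.3, 148.3], [-19.14, 114.17], [-79.39, 73.82], [5.75, 140.21], [-59.74, 239.74], [12.07, 113.84], [-152.46, 152.46]. Speed limits (degrees/s): [147.25, 147.25, 180, 180, 180, 180, 180].

### API

Orientations are given as [roll, pitch, yaw] about the fixed x, y, z axes, in that order (R = Rz(yaw) Ry(pitch) Rx(roll)).
In Python, from cell import manip gives the robot as it stands.
- The arm moves only by the tool apply_moves, never from a script. Its argument "steps" is a list of rows, each a list of 7 numbers: the shift along the world's x, y, z each as a share of 200 mm, from -1 to 1, then the turn, a rotation vector about the world's x, y, z each as a share of 90 degrees, from -1 to 1, then the finger opening in mm, from 0 to 87. In form: [[tx, ty, tz, rx, ry, rz, grip], ...]. A call has 1 to 5 rows; each row is the pose to reach, as a shift and turn from the pose commanded when the call began; what a row does not reach only later rows make up. A row lasts 1/12 s, in which the tool goes at most 41.7 mm and 7.16 degrees, less where a joint would pass 70% of its speed; a pose out of reach is approached as far as the arm can. A call with a number of a shift or a turn outside -1 to 1 is refused whole. A call with a gripper value outside its range is refused whole. The fingers move at their own pace and stop on an object; "squeeze" is the grip in N (left out, the last holds). Time passes only in rows, so rows that repeat a pose let the fingers close. It gives the time, the measured TCP pose, the force, the opening and the grip force at its end, in the units of the state.
- manip.get_obs(): the state, without advancing time (a new reading comes with each control period).
- manip.capture(name): name is "side" or "top"; returns a dict with "frame" (384x512x3 uint8, blue, green, red), "range_z" (384x512 float32, mm along the optical axis (not along the pixel's ray), 0 where there is no reading), "camera_matrix" (3x3 intrinsics, pixels), "T" (4x4, takes a point from camera to world coordinates). Camera axes: x right, y up, looking along -z (the intrinsics and any distortion apply to the point x, -y, -z); pixel columns grow to the right and rows downward; lengths in mm; the calibration is good to about 2 mm. A picture is of the moment at which its call begins.
- manip.job_done(): hands the job in; it is judged then, once.
The state is a dict: "t": time; "joint_pos": joint angles; "qd": joint speeds; "joint_efforts": joint torques, N m; "tcp_pos": TCP position; "tcp_rot": TCP orientation; "force": force on the tool from outside, world axes, zero at the start; "torque": the same for the moment, N m; "finger_gap": finger opening in mm; "finger_force": force on a finger pad.
Only numpy, scipy, OpenCV 4.12 (cv2) and the standard library are available. Lean on these libraries where they do the work, as an engineer would, in place of code of your own. Each camera call takes 0.05 s, during which the arm holds its last target. There are 200 camera calls.

### The job

Put the four aluminium clamps, the blocks with a black thumb screw on top, away in the four open steel trays: each clamp in the tray made for its length, the longest in the longest tray and so on down to the shortest, and in that order, longest first. Lower each one right down to the floor of its tray before you let go, so that it stands flat inside with its screw up. Leave the plain block without a screw and the round drum where they are.

Things in the scene. Friction and masses are not known exactly. Their poses are not given: they have to be found in the camera images.
- clamp_longest_center (a point): Longest clamp, loose: aluminium block 100 mm long (its x) x 32 mm wide (its y) x 54 mm high, with a black round thumb screw (25 mm across, 10 mm high) on the middle of its top, so 64 mm in all; 400 g, up to 30 % more or less. Stands upright on its underside. The point is the centre of the block, 27 mm above its underside and half-way up; z is up. Grip it across the 32 mm width.
- clamp_long_center (a point): Long clamp, loose: aluminium block 80 mm long (its x) x 32 mm wide (its y) x 54 mm high, with a black round thumb screw (25 mm across, 10 mm high) on the middle of its top, so 64 mm in all; 328 g, up to 30 % more or less. Stands upright on its underside. The point is the centre of the block, 27 mm above its underside and half-way up; z is up. Grip it across the 32 mm width.
- clamp_medium_center (a point): Medium clamp, loose: aluminium block 60 mm long (its x) x 32 mm wide (its y) x 54 mm high, with a black round thumb screw (25 mm across, 10 mm high) on the middle of its top, so 64 mm in all; 256 g, up to 30 % more or less. Stands upright on its underside. The point is the centre of the block, 27 mm above its underside and half-way up; z is up. Grip it across the 32 mm width.
- clamp_short_center (a point): Short clamp, loose: aluminium block 40 mm long (its x) x 32 mm wide (its y) x 54 mm high, with a black round thumb screw (25 mm across, 10 mm high) on the middle of its top, so 64 mm in all; 184 g, up to 30 % more or less. Stands upright on its underside. The point is the centre of the block, 27 mm above its underside and half-way up; z is up. Grip it across the 32 mm width.
- tray_longest: Longest open steel tray with a dark floor, fixed to the table: outside 126 mm long (its x) x 58 mm wide (its y) x 8 mm high; walls and floor 3 mm thick, inside 120 x 52 mm and 5 mm deep: it takes the 100 mm clamp with 10 mm to spare on every side. Origin at the centre of its underside, on the table; z is up. A clamp standing on its floor has its centre point 30 mm above the origin.
- tray_long: Long open steel tray with a dark floor, fixed to the table: outside 106 mm long (its x) x 58 mm wide (its y) x 8 mm high; walls and floor 3 mm thick, inside 100 x 52 mm and 5 mm deep: it takes the 80 mm clamp with 10 mm to spare on every side. Origin at the centre of its underside, on the table; z is up. A clamp standing on its floor has its centre point 30 mm above the origin.
- tray_medium: Medium open steel tray with a dark floor, fixed to the table: outside 86 mm long (its x) x 58 mm wide (its y) x 8 mm high; walls and floor 3 mm thick, inside 80 x 52 mm and 5 mm deep: it takes the 60 mm clamp with 10 mm to spare on every side. Origin at the centre of its underside, on the table; z is up. A clamp standing on its floor has its centre point 30 mm above the origin.
- tray_short: Short open steel tray with a dark floor, fixed to the table: outside 66 mm long (its x) x 58 mm wide (its y) x 8 mm high; walls and floor 3 mm thick, inside 60 x 52 mm and 5 mm deep: it takes the 40 mm clamp with 10 mm to spare on every side. Origin at the centre of its underside, on the table; z is up. A clamp standing on its floor has its centre point 30 mm above the origin.
- plain_bar_center (a point): Look-alike to be left alone, loose: plain aluminium block 70 mm long (its x) x 32 mm x 54 mm high without a thumb screw, 280 g. The point is its centre, 27 mm above its underside.
- drum_center (a point): To be left alone, loose: plain upright aluminium drum, 54 mm in diameter and 40 mm high, 220 g. The point is its centre, 20 mm above its underside.

How it is judged:
By the outcome, as a careful person would: the job done as asked, in the order asked, and still so for the second after the job is handed in, with the robot touching nothing.
It also fails if it takes over 131 s, if anything falls off the work surface, if the arm or the gripper's body presses on something with over 40 N, if the wrist force passes 120 N, or if a joint passes its speed limit or range.

## Working session

There is one attempt and no reset: what is moved stays moved. The work goes in short steps, Python scripts to look and compute and a tool call to move; the robot and the scene stay as the last step left them, time stands still between calls to the robot, and variables do not carry over. Pictures are saved under pics/ and viewed, at most 14 in all, crops included, and the job is handed in when it is done.

Besides the shell and the picture viewer there is one more tool, called after "Call:" as name(argument=value, ...), one argument or row to a line, values as JSON. apply_moves: Moves the arm, as the interface text tells. Shift numbers are shares of 200 mm and turn numbers shares of 90 degrees, none past 1 either way. Its arguments: {"type":"object","properties":{"steps":{"type":"array"},"squeeze":{"type":"number"}},"required":["steps"]}

```bash
ls; mkdir -p pics
python3 - <<'E'
from cell import manip
import cv2,numpy as np
o=manip.get_obs();print(o)
for n in("top","side"):
    c=manip.capture(n);cv2.imwrite(f"pics/{n}0.png",c["frame"]);np.savez(f"{n}0.npz",**c)
    print(c["camera_matrix"],c["T"],(c["range_z"]>0).mean(),[k for k in c])
E
```

```text
pics
{'t': 0.0, 'joint_pos': array([70.36565045, 26.89887702, -2.78468716, 87.87349437,  1.38083501,
       65.37403245, -4.71571422]), 'qd': array([-0.06788167,  0.04022481, -0.00363802, -0.07829753,  0.02422916,
        0.01076227, -0.00633801]), 'joint_efforts': array([ 1.25146644e-04, -5.07968044e+01, -8.01966107e-02, -2.36152589e+01,
       -6.12381916e-02,  3.79899004e-02,  1.64342041e-04]), 'tcp_pos': array([ 208.15766358, -641.42075939,  194.2827111 ]), 'tcp_rot': array([-1.79887221e+02,  3.92758821e-03,  1.79803924e+01]), 'force': array([-0.39948531, -0.27666314, -0.1823078 ]), 'torque': array([ 0.03736404,  0.0118125 , -0.01055074]), 'finger_force': 0.0, 'finger_gap': 87.36235869340244}
[[480.27373253   0.         244.23429293]
 [  0.         480.27373253 183.61993497]
 [  0.           0.           1.        ]] [[-1.04219791e-03  9.91086778e-01 -1.33213783e-01  3.68809642e+02]
 [-9.99988021e-01 -1.66999254e-03 -4.60104115e-03  7.76970207e+00]
 [-4.78249708e-03  1.33207392e-01  9.91076646e-01  1.23916078e+03]
 [ 0.00000000e+00  0.00000000e+00  0.00000000e+00  1.00000000e+00]] 0.9959513346354166 ['frame', 'range_z', 'camera_matrix', 'T']
[[395.35730761   0.         252.11066478]
 [  0.         395.35730761 190.71194738]
 [  0.           0.           1.        ]] [[ 9.59032108e-01  1.23260176e-01 -2.55077137e-01  3.27766637e+02]
 [-2.83013619e-01  4.57139094e-01 -8.43164954e-01 -7.28933212e+02]
 [ 1.26770711e-02  8.80812567e-01  4.73295378e-01  4.83043024e+02]
 [ 0.00000000e+00  0.00000000e+00  0.00000000e+00  1.00000000e+00]] 0.9960784912109375 ['frame', 'range_z', 'camera_matrix', 'T']
```

View pics/top0.png

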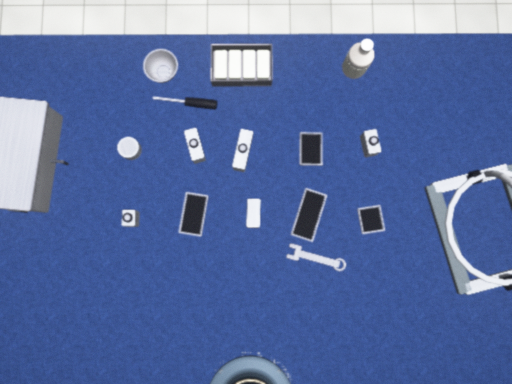

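View pics/side0.png

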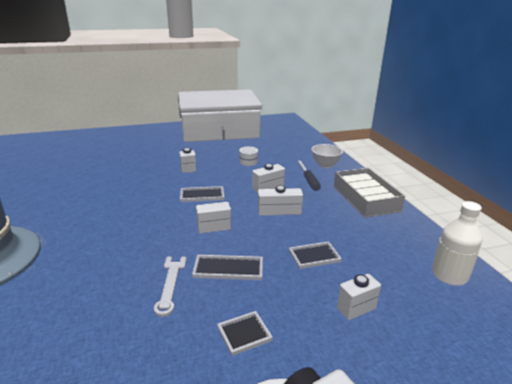

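The top view shows the clamps at about (243,149), (194,144), (372,141) and (129,217), and the trays at (309,215), (194,214), (311,148) and (371,219). The plain block is at (253,212), the drum at (128,147), and the arm is at the right edge. The side view agrees.

```bash
cat > h.py <<'E'
import numpy as np,cv2
def cast(c,uv,z):
    K=c["camera_matrix"];T=c["T"];uv=np.atleast_2d(np.asarray(uv,float))
    d=np.c_[(uv[:,0]-K[0,2])/K[0,0],-(uv[:,1]-K[1,2])/K[1,1],-np.ones(len(uv))]@T[:3,:3].T
    o=T[:3,3];return o+d*((z-o[2])/d[:,2])[:,None]
def heights(c):
    K=c["camera_matrix"];T=c["T"];r=c["range_z"];v,u=np.mgrid[:r.shape[0],:r.shape[1]]
    P=np.stack([(u-K[0,2])/K[0,0]*r,-(v-K[1,2])/K[1,1]*r,-r],-1)
    return (P@T[:3,:3].T+T[:3,3])
def rect(c,mask,z):
    cs,_=cv2.findContours(mask.astype(np.uint8),cv2.RETR_EXTERNAL,cv2.CHAIN_APPROX_NONE)
    p=max(cs,key=cv2.contourArea)[:,0]
    (x,y),(w,h),a=cv2.minAreaRect(cast(c,p,z)[:,:2].astype(np.float32))
    if w<h: w,h,a=h,w,a+90
    return np.round([x,y,w+2.6,h+2.6,(a+90)%180-90],1)   # +1 px: contour runs through pixel centres
T0={'clLST':(243,149),'clLNG':(194,144),'clMED':(372,141),'clSHT':(129,217),'plain':(253,212),'drum':(128,147)}
TR={'trLST':(309,215),'trLNG':(194,214),'trMED':(311,148),'trSHT':(371,219)}
def near(m,u,v):
    k=np.zeros(m.shape,bool);k[v-32:v+33,u-24:u+25]=1
    return m&k
E
python3 - <<'E'
from h import *
c=dict(np.load("top0.npz"));W=heights(c);g=c["frame"].astype(int)
hsv=cv2.cvtColor(c["frame"],cv2.COLOR_BGR2HSV)
for n,(u,v) in T0.items():
    zt=40 if n=='drum' else 54
    Z=near(np.ones(g.shape[:2],bool),u,v)
    m=near(W[...,2]>zt-14,u,v)
    print(n,rect(c,m,zt),np.percentile(W[...,2][m],[10,50,90]).round(1))
    m2=near((hsv[...,1]<60)&(hsv[...,2]>195),u,v); print('   bright',rect(c,m2,zt))
    # screw (dark) centroid, at z=64
    s=near((hsv[...,2]<90)&(W[...,2]>50),u,v)
    if s.sum()>4:
        q=np.argwhere(s).mean(0)[::-1];print('   screw',s.sum(),cast(c,q,64).round(1))
for n,(u,v) in TR.items():
    m=near(g[...,0]<60,u,v);print(n,'floor',rect(c,m,3))
    m=near((hsv[...,1]<90)|(g[...,0]<60),u,v);print('   outer',rect(c,m,8))
E
```

```text
clLST [616.5  17.6 104.   35.8 -11.4] [50.5 54.1 64.1]
   bright [617.8  18.3 102.   35.5 -12.7]
clLNG [629.1 139.5  84.4  34.6  16. ] [50.4 54.3 64.6]
   bright [630.5 141.   82.2  35.6  15.8]
clMED [ 633.5 -307.7   66.1   38.2   11.4] [49.7 54.7 64.8]
   bright [ 636.1 -309.4   61.6   33.9   11.4]
clSHT [ 4.442e+02  2.990e+02  3.960e+01  3.550e+01 -1.000e-01] [50.4 55.8 66.6]
   bright [444.2 300.4  40.4  32.3   1.7]
plain [455.3  -8.9  72.6  34.3  -3.2] [50.7 54.  57.3]
   bright [456.2  -8.2  70.7  35.4  -2.8]
drum [623.5 308.2  57.5  56.2   1.6] [36.2 39.8 43.2]
   bright [626.  310.8  56.4  52.   89.9]
trLST floor [ 454.8 -151.9  114.    46.   -18.4]
   outer [ 454.6 -151.6  131.5   64.3  -18.3]
trLNG floor [456.9 145.6  93.9  45.4  -9.4]
   outer [457.  144.9 111.3  64.3  -9.4]
trMED floor [ 627.6 -160.2   74.4   42.    -1.2]
   outer [ 626.7 -159.7   91.1   62.8   -0.9]
trSHT floor [ 442.5 -310.9   54.    45.1    8.6]
   outer [ 442.5 -310.1   71.4   64.5    8.6]
```

Run:
```python
from h import *
c=dict(np.load("top0.npz"));W=heights(c)
x,y,z=W[...,0],W[...,1],W[...,2]
m=(z>60)&(z<400)&(x>330)&(x<560)&(y>330);print('box y min',y[m].min(),np.percentile(y[m],[1,5]),'x',x[m].min(),x[m].max(),'z',z[m].max())
m=(z>70)&(x>700)&(y>-400)&(y<-200);print('bottle x',x[m].min(),z[m].max())
f=c["frame"];a=cv2.resize(f[195:240,105:155],None,fx=8,fy=8,interpolation=cv2.INTER_CUBIC)
s=dict(np.load("side0.npz"));b=cv2.resize(s["frame"][140:185,165:215],None,fx=8,fy=8,interpolation=cv2.INTER_CUBIC)
cv2.imwrite("pics/short.png",np.hstack([a,b]))
# cross-check with side view: top-surface points z 51..57 
V=heights(s)
for n,(px,py) in dict(LST=(617,18),LNG=(630,140),MED=(634.5,-308.5),SHT=(444,300),plain=(456,-8)).items():
    k=(abs(V[...,2]-54)<4)&(np.hypot(V[...,0]-px,V[...,1]-py)<65)
    r=cv2.minAreaRect(V[k][:,:2].astype(np.float32));print(n,k.sum(),np.round(r[0]+r[1]+(r[2],),1))
```

```text
box y min 503.0643349412228 [506.05471113 509.08004299] x 455.4795947698386 559.9956958820625 z 129.43245632909202
bottle x 816.0329877734493 154.91290176793586
LST 294 [620.1  14.3  33.9  99.4  77.2]
LNG 171 [633.3 137.3  78.9  33.5  16.8]
MED 390 [ 638.  -312.3   60.9   32.6   10.3]
SHT 60 [448.  297.8  39.   34.4   1.5]
plain 281 [458.8 -11.6  33.4  69.3  84.7]
```

View pics/short.png

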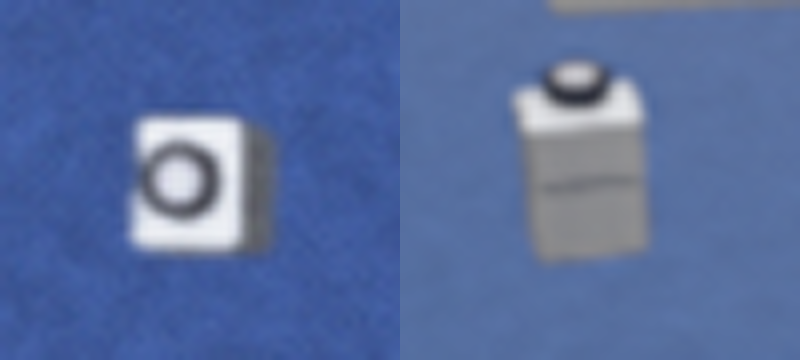

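The crop shows the short clamp with its 40 mm side along world x (13.7 × 16.2 px top face, at about (129,217)). The two views agree to within about 4 mm, so I'll use their averages. First leg toward the longest clamp.

Call:
apply_moves(
  steps=[
    [0.5,0.8,-0.05,0,0,-0.1,87],
    [0.5,0.8,-0.05,0,0,-0.1,87],
    [0.5,0.8,-0.05,0,0,-0.1,87],
    [0.5,0.8,-0.05,0,0,-0.1,87],
    [0.5,0.8,-0.05,0,0,-0.1,87],
  ],
  squeeze=40,
)

```text
t: 0.52
tcp_pos: [311.5, -476.7, 184.8]
tcp_rot: [-179.8, -0.1, 9.3]
force: [0.5, 0.4, 0.4]
finger_gap: 87.0
finger_force: 0.0
```

Call:
apply_moves(
  steps=[
    [0.52,0.83,-0.06,0,0,-0.08,87],
    [0.52,0.83,-0.06,0,0,-0.08,87],
    [0.52,0.83,-0.06,0,0,-0.08,87],
    [0.52,0.83,-0.06,0,0,-0.08,87],
    [0.52,0.83,-0.06,0,0,-0.08,87],
  ],
)

```text
t: 0.93
tcp_pos: [413.8, -312.3, 173.0]
tcp_rot: [-179.9, -0.0, 2.0]
force: [0.9, 0.8, -0.1]
finger_gap: 87.1
finger_force: 0.0
```

Call:
apply_moves(
  steps=[
    [0.52,0.83,-0.06,0,0,-0.08,87],
    [0.52,0.83,-0.06,0,0,-0.08,87],
    [0.52,0.83,-0.06,0,0,-0.08,87],
    [0.52,0.83,-0.06,0,0,-0.08,87],
    [0.52,0.83,-0.06,0,0,-0.08,87],
  ],
)

```text
t: 1.35
tcp_pos: [517.4, -146.8, 161.1]
tcp_rot: [-180.0, 0.0, -5.3]
force: [0.4, 0.5, -0.3]
finger_gap: 86.6
finger_force: 0.0
```

Call:
apply_moves(
  steps=[
    [0.52,0.83,-0.06,0,0,-0.08,87],
    [0.52,0.83,-0.06,0,0,-0.08,87],
    [0.52,0.83,-0.06,0,0,-0.08,87],
    [0.52,0.83,-0.06,0,0,-0.08,87],
    [0.52,0.83,-0.06,0,0,-0.08,87],
  ],
)

```text
t: 1.77
tcp_pos: [621.3, 19.8, 148.8]
tcp_rot: [-179.9, 0.0, -12.5]
force: [-0.1, -0.2, -0.1]
finger_gap: 87.3
finger_force: 0.0
```

Call:
apply_moves(
  steps=[
    [0,0,0,0,0,0,87],
    [0,0,0,0,0,0,87],
    [0,0,0,0,0,0,87],
    [0,0,0,0,0,0,87],
  ],
)

```text
t: 2.1
tcp_pos: [619.7, 13.9, 149.1]
tcp_rot: [179.9, 0.0, -12.8]
force: [-0.3, -0.5, -0.3]
finger_gap: 86.8
finger_force: 0.0
```

Call:
apply_moves(
  steps=[
    [-0.01,0,-0.18,0,0,0,87],
    [-0.01,0,-0.36,0,0,0,87],
    [-0.01,0,-0.5,0,0,0,87],
    [-0.01,0,-0.6,0,0,0,87],
    [-0.01,0,-0.64,0,0,0,87],
  ],
)

```text
t: 2.52
tcp_pos: [615.5, 13.5, 18.3]
tcp_rot: [179.8, 0.3, -12.8]
force: [-0.5, -0.8, 0.8]
finger_gap: 87.0
finger_force: 0.0
```

Call:
apply_moves(
  steps=[
    [0,0,0,0,0,0,60],
    [0,0,0,0,0,0,40],
    [0,0,0,0,0,0,30],
    [0,0,0,0,0,0,20],
    [0,0,0,0,0,0,20],
  ],
)

```text
t: 2.93
tcp_pos: [619.4, 15.9, 22.9]
tcp_rot: [-180.0, -0.1, -12.6]
force: [-0.3, -0.2, 0.2]
finger_gap: 61.2
finger_force: 0.0
```

Call:
apply_moves(
  steps=[
    [0,0,0,0,0,0,20],
    [0,0,0,0,0,0,20],
    [0,0,0,0,0,0,20],
    [0,0,0,0,0,0,20],
    [0,0,0,0,0,0,20],
  ],
)

```text
t: 3.35
tcp_pos: [618.6, 16.4, 21.5]
tcp_rot: [-180.0, -0.0, -12.6]
force: [-0.5, 0.6, 0.8]
finger_gap: 31.4
finger_force: 40.0
```

Call:
apply_moves(
  steps=[
    [0,0,0.05,0,0,0,20],
    [0,0,0.15,0,0,0,20],
    [0,0,0.3,0,0,0,20],
    [0,0,0.45,0,0,0,20],
    [0,0,0.5,0,0,0,20],
  ],
)

```text
t: 3.77
tcp_pos: [620.7, 16.2, 125.8]
tcp_rot: [-179.9, -0.4, -12.6]
force: [2.6, 0.5, -2.5]
finger_gap: 31.3
finger_force: 40.0
```

Call:
apply_moves(
  steps=[
    [-0.08,-0.08,0,0,0,-0.01,20],
    [-0.2,-0.21,0,0,0,-0.02,20],
    [-0.32,-0.34,0,0,0,-0.03,20],
    [-0.44,-0.46,0,0,0,-0.05,20],
    [-0.54,-0.56,0,0,0,-0.06,20],
  ],
)

```text
t: 4.18
tcp_pos: [507.2, -98.1, 120.3]
tcp_rot: [179.9, 0.2, -18.2]
force: [-0.5, -0.4, -2.9]
finger_gap: 31.1
finger_force: 40.0
```

Call:
apply_moves(
  steps=[
    [-0.1,-0.1,0,0,0,0,20],
    [-0.18,-0.19,0,0,0,0,20],
    [-0.24,-0.25,0,0,0,0,20],
    [-0.27,-0.285,0,0,0,0,20],
    [-0.27,-0.285,0,0,0,0,20],
  ],
)

```text
t: 4.6
tcp_pos: [454.3, -154.7, 120.8]
tcp_rot: [179.9, 0.1, -18.2]
force: [-0.7, -0.1, -2.8]
finger_gap: 31.4
finger_force: 40.0
```

Call:
apply_moves(
  steps=[
    [0,0,0,0,0,0,20],
    [0,0,0,0,0,0,20],
    [0,0,0,0,0,0,20],
    [0,0,0,0,0,0,20],
  ],
)

```text
t: 4.93
tcp_pos: [457.2, -152.0, 121.3]
tcp_rot: [-180.0, -0.0, -17.9]
force: [0.2, 0.3, -3.8]
finger_gap: 31.4
finger_force: 40.0
```

Call:
apply_moves(
  steps=[
    [0,0,-0.15,0,0,0,20],
    [0,0,-0.28,0,0,0,20],
    [0,0,-0.38,0,0,0,20],
    [0,0,-0.43,0,0,0,20],
    [0,0,-0.45,0,0,0,20],
  ],
)

```text
t: 5.35
tcp_pos: [455.7, -152.2, 29.8]
tcp_rot: [-180.0, 0.2, -18.0]
force: [-0.1, -0.5, -3.3]
finger_gap: 31.5
finger_force: 40.0
```

Call:
apply_moves(
  steps=[
    [0,0,0,0,0,0,20],
    [0,0,0,0,0,0,20],
    [0,0,0,0,0,0,20],
  ],
)

```text
t: 5.6
tcp_pos: [457.7, -153.3, 32.5]
tcp_rot: [-180.0, -0.2, -18.0]
force: [-0.3, 0.3, -3.6]
finger_gap: 31.1
finger_force: 40.0
```

Run:
```python
from cell import manip
import cv2,numpy as np
a=manip.capture("side");b=manip.capture("top")
cv2.imwrite("pics/p1.png",np.hstack([cv2.resize(a["frame"][170:300,150:300],None,fx=3,fy=3),cv2.resize(b["frame"][160:270,260:370],None,fx=3,fy=3)[:390].copy() if 0 else cv2.resize(b["frame"][160:270,260:360],(355,390))]))
```

```text
(no output)
```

View pics/p1.png

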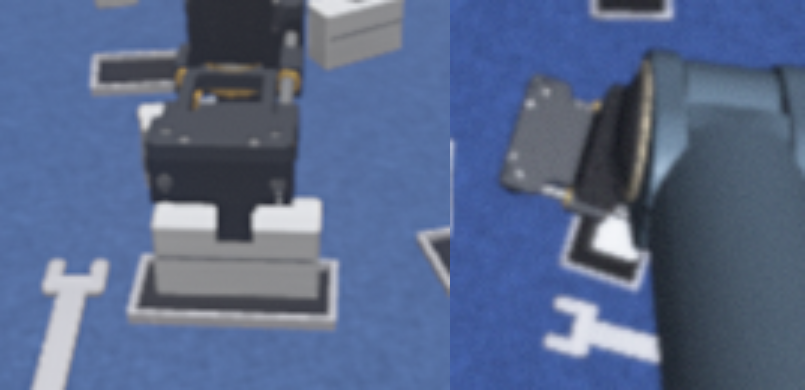

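The side crop shows the longest clamp centred over its tray, just above the floor. Next I lower it gently.

Call:
apply_moves(
  steps=[
    [0,0,-0.01,0,0,0,20],
    [0,0,-0.02,0,0,0,20],
    [0,0,-0.03,0,0,0,20],
    [0,0,-0.035,0,0,0,20],
    [0,0,-0.035,0,0,0,20],
  ],
)

```text
t: 6.12
tcp_pos: [456.2, -153.0, 24.4]
tcp_rot: [180.0, 0.0, -18.0]
force: [-0.0, 0.3, -1.3]
finger_gap: 31.4
finger_force: 40.0
```

Call:
apply_moves(
  steps=[
    [0,0,0,0,0,0,20],
    [0,0,-0.004,0,0,0,20],
    [0,0,-0.004,0,0,0,20],
    [0,0,-0.004,0,0,0,20],
  ],
)

```text
t: 6.45
tcp_pos: [456.3, -152.9, 24.3]
tcp_rot: [180.0, 0.0, -18.0]
force: [-3.6, 2.1, 6.7]
finger_gap: 31.3
finger_force: 40.0
```

It's on the floor (+10 N of support). Release and lift.

Call:
apply_moves(
  steps=[
    [0,0,0,0,0,0,34],
    [0,0,0,0,0,0,40],
    [0,0,0,0,0,0,60],
    [0,0,0,0,0,0,87],
    [0,0,0,0,0,0,87],
  ],
)

```text
t: 6.87
tcp_pos: [456.7, -153.2, 23.6]
tcp_rot: [180.0, -0.0, -18.0]
force: [0.5, -0.6, 0.1]
finger_gap: 52.4
finger_force: 0.0
```

Call:
apply_moves(
  steps=[
    [0,0,0,0,0,0,87],
    [0,0,0,0,0,0,87],
    [0,0,0,0,0,0,87],
    [0,0,0,0,0,0,87],
    [0,0,0,0,0,0,87],
  ],
)

```text
t: 7.28
tcp_pos: [456.4, -153.0, 23.6]
tcp_rot: [180.0, -0.0, -18.0]
force: [0.3, 0.1, 0.2]
finger_gap: 83.2
finger_force: 0.0
```

Call:
apply_moves(
  steps=[
    [0,0,0.08,0,0,0,87],
    [0,0,0.25,0,0,0,87],
    [0,0,0.42,0,0,0,87],
    [0,0,0.58,0,0,0,87],
    [0,0,0.64,0,0,0,87],
  ],
)

```text
t: 7.7
tcp_pos: [459.0, -153.6, 156.0]
tcp_rot: [-180.0, -0.4, -18.0]
force: [0.9, -0.7, 0.1]
finger_gap: 87.1
finger_force: 0.0
```

Call:
apply_moves(
  steps=[
    [0.06,0.1,0,0,0,0.03,87],
    [0.17,0.28,0,0,0,0.07,87],
    [0.28,0.46,0,0,0,0.12,87],
    [0.39,0.65,0,0,0,0.17,87],
    [0.44,0.73,0,0,0,0.19,87],
  ],
)

```text
t: 8.12
tcp_pos: [546.3, -1.5, 152.0]
tcp_rot: [-179.8, -0.1, -0.4]
force: [0.6, 0.1, -0.0]
finger_gap: 87.1
finger_force: 0.0
```

Call:
apply_moves(
  steps=[
    [0.11,0.18,0,0,0,0.05,87],
    [0.22,0.36,0,0,0,0.1,87],
    [0.33,0.55,0,0,0,0.14,87],
    [0.41,0.68,0,0,0,0.18,87],
    [0.44,0.73,0,0,0,0.19,87],
  ],
)

```text
t: 8.53
tcp_pos: [633.6, 145.8, 151.4]
tcp_rot: [-179.8, -0.1, 16.7]
force: [-0.1, 0.2, -0.0]
finger_gap: 86.9
finger_force: 0.0
```

Call:
apply_moves(
  steps=[
    [0,0,0,0,0,0,87],
    [0,0,0,0,0,0,87],
    [0,0,0,0,0,0,87],
    [0,0,0,0,0,0,87],
  ],
)

```text
t: 8.87
tcp_pos: [632.0, 136.4, 151.5]
tcp_rot: [179.9, 0.0, 16.0]
force: [0.7, 0.6, 0.2]
finger_gap: 86.7
finger_force: 0.0
```

Run:
```python
from cell import manip
from h import *
s=manip.capture("side");np.savez("side1.npz",**s);V=heights(s)
print(manip.get_obs()['tcp_pos'].round(1))
for n,(px,py,z) in dict(LSTintray=(456,-153,57),LNG=(632,139,54),MED=(636,-310,54),SHT=(446,299,54),plain=(458,-11,54)).items():
    k=(abs(V[...,2]-z)<4)&(np.hypot(V[...,0]-px,V[...,1]-py)<65)
    r=cv2.minAreaRect(V[k][:,:2].astype(np.float32));print(n,k.sum(),np.round(r[0]+r[1]+(r[2],),1))
cv2.imwrite("pics/s1.png",cv2.resize(s["frame"],(768,576)))
```

```text
[632.1 136.6 151.7]
LSTintray 544 [ 457.4 -153.6   33.2   98.9   72.3]
LNG 167 [633.2 137.1  80.3  32.2  16.3]
MED 392 [ 637.6 -312.9   61.    32.4    7.2]
SHT 62 [448.4 296.4  31.   40.5  85.1]
plain 288 [458.7 -12.3  33.1  69.7  89. ]
```

View pics/s1.png

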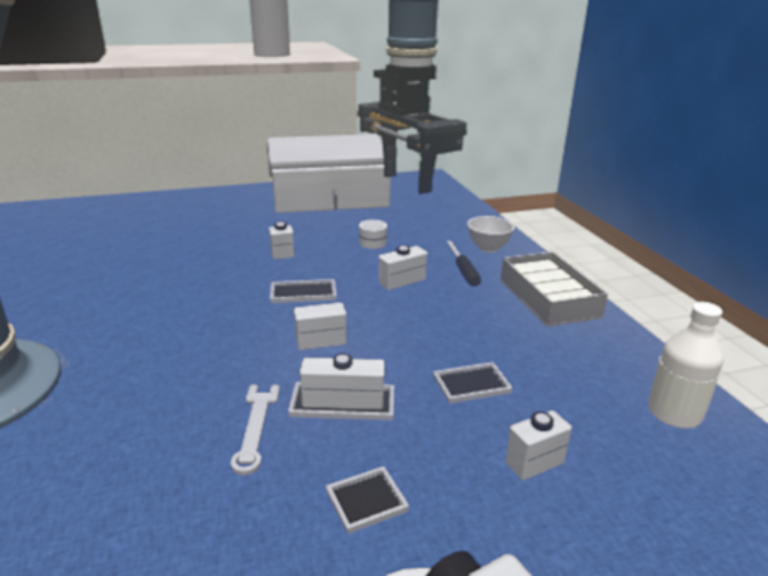

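The side view shows the longest clamp standing in its tray at (343,385), and the gripper above the long clamp at (403,265).

Call:
apply_moves(
  steps=[
    [0,-0.005,-0.18,0,0,0,87],
    [0,-0.005,-0.36,0,0,0,87],
    [0,-0.005,-0.5,0,0,0,87],
    [0,-0.005,-0.6,0,0,0,87],
    [0,-0.005,-0.65,0,0,0,87],
  ],
)

```text
t: 9.33
tcp_pos: [630.2, 135.7, 18.7]
tcp_rot: [180.0, 0.3, 16.1]
force: [-1.1, -0.9, 0.2]
finger_gap: 87.0
finger_force: 0.0
```

Call:
apply_moves(
  steps=[
    [0,0,0,0,0,0,60],
    [0,0,0,0,0,0,40],
    [0,0,0,0,0,0,30],
    [0,0,0,0,0,0,20],
    [0,0,0,0,0,0,20],
  ],
)

```text
t: 9.75
tcp_pos: [633.5, 138.2, 23.2]
tcp_rot: [180.0, -0.2, 16.2]
force: [0.9, -0.5, 0.1]
finger_gap: 61.4
finger_force: 0.0
```

Call:
apply_moves(
  steps=[
    [0,0,0,0,0,0,20],
    [0,0,0,0,0,0,20],
    [0,0,0,0,0,0,20],
    [0,0,0,0,0,0,20],
    [0,0,0,0,0,0,20],
  ],
)

```text
t: 10.17
tcp_pos: [632.4, 138.4, 21.7]
tcp_rot: [-180.0, -0.0, 16.2]
force: [0.2, 0.6, 1.4]
finger_gap: 30.9
finger_force: 40.0
```

Call:
apply_moves(
  steps=[
    [0,0,0.05,0,0,0,20],
    [0,0,0.15,0,0,0,20],
    [0,0,0.3,0,0,0,20],
    [0,0,0.45,0,0,0,20],
    [0,0,0.5,0,0,0,20],
  ],
)

```text
t: 10.58
tcp_pos: [634.8, 138.9, 126.4]
tcp_rot: [180.0, -0.4, 16.2]
force: [1.4, 0.5, -2.3]
finger_gap: 30.9
finger_force: 40.0
```

Call:
apply_moves(
  steps=[
    [-0.06,0,0,0,0,-0.02,20],
    [-0.16,0.005,0,0,0,-0.05,20],
    [-0.26,0.01,0,0,0,-0.08,20],
    [-0.36,0.01,0,0,0,-0.11,20],
    [-0.45,0.015,0,0,0,-0.14,20],
  ],
)

```text
t: 11.0
tcp_pos: [540.3, 140.4, 120.7]
tcp_rot: [180.0, 0.1, 3.4]
force: [-0.1, 0.8, -2.7]
finger_gap: 31.4
finger_force: 40.0
```

Call:
apply_moves(
  steps=[
    [-0.1,0,0,0,0,-0.04,20],
    [-0.2,0.005,0,0,0,-0.08,20],
    [-0.3,0.01,0,0,0,-0.11,20],
    [-0.38,0.01,0,0,0,-0.13,20],
    [-0.42,0.013,0,0,0,-0.144,20],
  ],
)

```text
t: 11.42
tcp_pos: [455.2, 143.0, 120.8]
tcp_rot: [179.9, 0.2, -9.4]
force: [-1.1, -0.1, -2.2]
finger_gap: 31.2
finger_force: 40.0
```

Call:
apply_moves(
  steps=[
    [0,0,0,0,0,0,20],
    [0,0,0,0,0,0,20],
    [0,0,0,0,0,0,20],
    [0,0,0,0,0,0,20],
  ],
)

```text
t: 11.75
tcp_pos: [459.2, 143.5, 121.5]
tcp_rot: [-180.0, -0.0, -9.4]
force: [0.3, 0.4, -2.2]
finger_gap: 31.3
finger_force: 40.0
```

Call:
apply_moves(
  steps=[
    [0,0,-0.15,0,0,0,20],
    [0,0,-0.28,0,0,0,20],
    [0,0,-0.38,0,0,0,20],
    [0,0,-0.43,0,0,0,20],
    [0,0,-0.45,0,0,0,20],
  ],
)

```text
t: 12.17
tcp_pos: [457.8, 143.1, 29.9]
tcp_rot: [179.9, 0.2, -9.4]
force: [-0.4, 0.5, -2.5]
finger_gap: 31.4
finger_force: 40.0
```

Call:
apply_moves(
  steps=[
    [0,0,0,0,0,0,20],
    [0,0,0,0,0,0,20],
    [0,0,0,0,0,0,20],
  ],
)

```text
t: 12.42
tcp_pos: [459.6, 144.0, 32.7]
tcp_rot: [-179.9, -0.1, -9.4]
force: [0.7, 0.2, -2.7]
finger_gap: 31.0
finger_force: 40.0
```

Run:
```python
from cell import manip
import cv2
a=manip.capture("side");cv2.imwrite("pics/p2.png",cv2.resize(a["frame"][110:220,150:270],None,fx=4,fy=4))
```

```text
(no output)
```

View pics/p2.png

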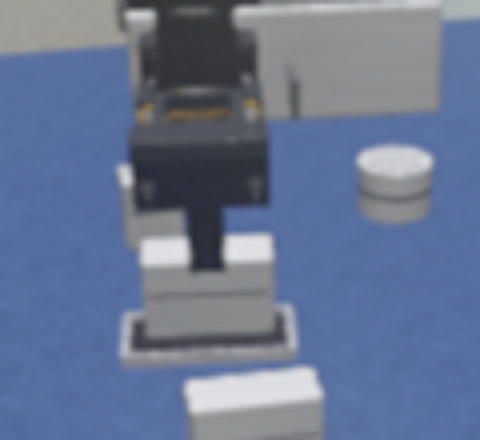

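The long clamp is centred over its tray, just above the floor. Lower, release and lift.

Call:
apply_moves(
  steps=[
    [0,0,-0.01,0,0,0,20],
    [0,0,-0.02,0,0,0,20],
    [0,0,-0.03,0,0,0,20],
    [0,0,-0.035,0,0,0,20],
    [0,0,-0.035,0,0,0,20],
  ],
)

```text
t: 12.88
tcp_pos: [458.4, 143.5, 24.7]
tcp_rot: [180.0, 0.0, -9.4]
force: [0.3, -1.1, -1.7]
finger_gap: 31.3
finger_force: 40.0
```

Call:
apply_moves(
  steps=[
    [0,0,0,0,0,0,20],
    [0,0,-0.004,0,0,0,20],
    [0,0,-0.004,0,0,0,20],
    [0,0,-0.004,0,0,0,20],
  ],
)

```text
t: 13.22
tcp_pos: [458.4, 143.7, 24.5]
tcp_rot: [180.0, -0.0, -9.4]
force: [-1.9, 0.0, 5.4]
finger_gap: 31.2
finger_force: 40.0
```

Call:
apply_moves(
  steps=[
    [0,0,0,0,0,0,34],
    [0,0,0,0,0,0,40],
    [0,0,0,0,0,0,60],
    [0,0,0,0,0,0,87],
    [0,0,0,0,0,0,87],
  ],
)

```text
t: 13.63
tcp_pos: [458.5, 143.5, 23.7]
tcp_rot: [180.0, -0.0, -9.4]
force: [-0.3, -0.0, 0.4]
finger_gap: 52.5
finger_force: 0.0
```

Call:
apply_moves(
  steps=[
    [0,0,0,0,0,0,87],
    [0,0,0,0,0,0,87],
    [0,0,0,0,0,0,87],
    [0,0,0,0,0,0,87],
    [0,0,0,0,0,0,87],
  ],
)

```text
t: 14.05
tcp_pos: [458.4, 143.6, 23.8]
tcp_rot: [180.0, -0.0, -9.4]
force: [-0.1, -0.3, -0.2]
finger_gap: 83.2
finger_force: 0.0
```

Call:
apply_moves(
  steps=[
    [0,0,0.08,0,0,0,87],
    [0,0,0.25,0,0,0,87],
    [0,0,0.42,0,0,0,87],
    [0,0,0.58,0,0,0,87],
    [0,0,0.64,0,0,0,87],
  ],
)

```text
t: 14.47
tcp_pos: [460.8, 144.7, 156.1]
tcp_rot: [-179.8, -0.4, -9.4]
force: [-0.6, 0.3, 0.5]
finger_gap: 87.0
finger_force: 0.0
```

Call:
apply_moves(
  steps=[
    [0.04,-0.1,0,0,0,0.01,87],
    [0.1,-0.26,0,0,0,0.03,87],
    [0.18,-0.44,0,0,0,0.05,87],
    [0.25,-0.62,0,0,0,0.06,87],
    [0.3,-0.76,0,0,0,0.074,87],
  ],
)

```text
t: 14.88
tcp_pos: [519.2, -11.8, 151.9]
tcp_rot: [179.9, -0.0, -2.8]
force: [0.2, 0.3, 0.3]
finger_gap: 87.2
finger_force: 0.0
```

Call:
apply_moves(
  steps=[
    [0.06,-0.15,0,0,0,0.015,87],
    [0.12,-0.3,0,0,0,0.03,87],
    [0.18,-0.46,0,0,0,0.045,87],
    [0.24,-0.61,0,0,0,0.06,87],
    [0.3,-0.76,0,0,0,0.074,87],
  ],
)

```text
t: 15.3
tcp_pos: [578.6, -162.1, 151.7]
tcp_rot: [180.0, 0.0, 4.0]
force: [1.2, 0.4, 0.8]
finger_gap: 87.1
finger_force: 0.0
```

Call:
apply_moves(
  steps=[
    [0.07,-0.18,0,0,0,0.02,87],
    [0.14,-0.36,0,0,0,0.035,87],
    [0.21,-0.53,0,0,0,0.05,87],
    [0.27,-0.67,0,0,0,0.07,87],
    [0.295,-0.755,0,0,0,0.074,87],
  ],
)

```text
t: 15.72
tcp_pos: [637.6, -316.2, 151.0]
tcp_rot: [179.9, 0.0, 10.4]
force: [0.0, -0.9, 0.8]
finger_gap: 87.0
finger_force: 0.0
```

Call:
apply_moves(
  steps=[
    [0,0,0,0,0,0,87],
    [0,0,0,0,0,0,87],
    [0,0,0,0,0,0,87],
    [0,0,0,0,0,0,87],
  ],
)

```text
t: 16.05
tcp_pos: [637.5, -309.2, 151.9]
tcp_rot: [-179.9, -0.0, 10.7]
force: [1.1, -0.3, 0.2]
finger_gap: 86.9
finger_force: 0.0
```

Run:
```python
from cell import manip
from h import *
s=manip.capture("side");V=heights(s)
for n,(px,py,z) in dict(LSTt=(456,-153,57),LNGt=(458,143,57),MED=(636,-310,54),SHT=(446,299,54),plain=(458,-11,54)).items():
    k=(abs(V[...,2]-z)<4)&(np.hypot(V[...,0]-px,V[...,1]-py)<65)
    r=cv2.minAreaRect(V[k][:,:2].astype(np.float32));print(n,k.sum(),np.round(r[0]+r[1]+(r[2],),1))
```

```text
LSTt 535 [ 457.3 -154.2   31.9   98.5   72.9]
LNGt 188 [459.8 141.5  31.5  78.9  80. ]
MED 389 [ 637.6 -312.7   59.9   32.2    8.6]
SHT 62 [447.8 296.5  38.6  34.2   3.3]
plain 288 [458.6 -13.1  34.7  69.2  85.7]
```

Call:
apply_moves(
  steps=[
    [0,0,-0.18,0,0,0,87],
    [0,0,-0.36,0,0,0,87],
    [0,0,-0.5,0,0,0,87],
    [0,0,-0.6,0,0,0,87],
    [0,0,-0.65,0,0,0,87],
  ],
)

```text
t: 16.52
tcp_pos: [635.4, -309.3, 18.6]
tcp_rot: [-179.8, 0.2, 10.7]
force: [0.7, 1.0, -0.5]
finger_gap: 86.8
finger_force: 0.0
```

Call:
apply_moves(
  steps=[
    [0,0,0,0,0,0,60],
    [0,0,0,0,0,0,40],
    [0,0,0,0,0,0,30],
    [0,0,0,0,0,0,20],
    [0,0,0,0,0,0,20],
  ],
)

```text
t: 16.93
tcp_pos: [638.5, -311.8, 23.6]
tcp_rot: [179.9, -0.1, 10.6]
force: [-0.7, 0.5, -0.7]
finger_gap: 61.6
finger_force: 0.0
```

Call:
apply_moves(
  steps=[
    [0,0,0,0,0,0,20],
    [0,0,0,0,0,0,20],
    [0,0,0,0,0,0,20],
    [0,0,0,0,0,0,20],
    [0,0,0,0,0,0,20],
  ],
)

```text
t: 17.35
tcp_pos: [637.4, -311.3, 21.8]
tcp_rot: [-180.0, 0.0, 10.6]
force: [-0.4, -0.1, 1.3]
finger_gap: 31.2
finger_force: 40.0
```

Call:
apply_moves(
  steps=[
    [0,0,0.05,0,0,0,20],
    [0,0,0.15,0,0,0,20],
    [0,0,0.3,0,0,0,20],
    [0,0,0.45,0,0,0,20],
    [0,0,0.5,0,0,0,20],
  ],
)

```text
t: 17.77
tcp_pos: [640.0, -312.4, 127.1]
tcp_rot: [179.8, -0.4, 10.6]
force: [2.1, -0.2, -0.6]
finger_gap: 31.8
finger_force: 40.0
```

Call:
apply_moves(
  steps=[
    [0,0.04,0,0,0,-0.01,20],
    [-0.01,0.12,0,0,0,-0.03,20],
    [-0.01,0.2,0,0,0,-0.04,20],
    [-0.02,0.29,0,0,0,-0.05,20],
    [-0.02,0.37,0,0,0,-0.065,20],
  ],
)

```text
t: 18.18
tcp_pos: [632.3, -236.2, 120.8]
tcp_rot: [-179.9, 0.1, 4.7]
force: [0.3, 0.8, -2.0]
finger_gap: 31.4
finger_force: 40.0
```

Call:
apply_moves(
  steps=[
    [-0.01,0.1,0,0,0,-0.02,20],
    [-0.01,0.19,0,0,0,-0.035,20],
    [-0.02,0.28,0,0,0,-0.05,20],
    [-0.02,0.35,0,0,0,-0.06,20],
    [-0.025,0.378,0,0,0,-0.064,20],
  ],
)

```text
t: 18.6
tcp_pos: [628.1, -158.3, 121.1]
tcp_rot: [-179.9, 0.1, -0.8]
force: [-0.7, 0.0, -1.6]
finger_gap: 31.2
finger_force: 40.0
```

Call:
apply_moves(
  steps=[
    [0,0,0,0,0,0,20],
    [0,0,0,0,0,0,20],
    [0,0,0,0,0,0,20],
    [0,0,0,0,0,0,20],
  ],
)

```text
t: 18.93
tcp_pos: [628.2, -163.7, 121.5]
tcp_rot: [179.9, 0.0, -1.1]
force: [-0.3, -0.2, -1.5]
finger_gap: 31.1
finger_force: 40.0
```

Call:
apply_moves(
  steps=[
    [0,0,-0.15,0,0,0,20],
    [0,0,-0.28,0,0,0,20],
    [0,0,-0.38,0,0,0,20],
    [0,0,-0.43,0,0,0,20],
    [0,0,-0.45,0,0,0,20],
  ],
)

```text
t: 19.35
tcp_pos: [627.0, -162.6, 29.7]
tcp_rot: [-180.0, 0.2, -1.1]
force: [0.2, -0.7, -3.4]
finger_gap: 31.0
finger_force: 40.0
```

Call:
apply_moves(
  steps=[
    [0,0,0,0,0,0,20],
    [0,0,0,0,0,0,20],
    [0,0,0,0,0,0,20],
  ],
)

```text
t: 19.6
tcp_pos: [629.7, -162.2, 33.4]
tcp_rot: [180.0, -0.2, -1.0]
force: [-1.5, -1.1, -1.6]
finger_gap: 31.1
finger_force: 40.0
```

Run:
```python
from cell import manip
import cv2
a=manip.capture("side");cv2.imwrite("pics/p3.png",cv2.resize(a["frame"][160:290,240:390],None,fx=4,fy=4))
```

```text
(no output)
```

View pics/p3.png

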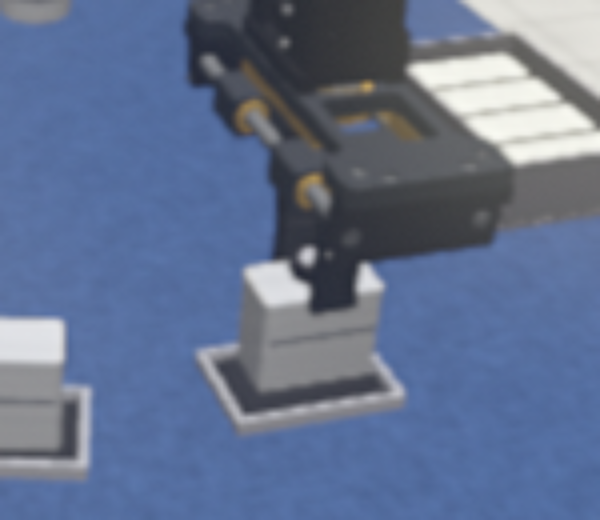

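The medium clamp is centred over its tray, about 7 mm up. Lower it.

Call:
apply_moves(
  steps=[
    [0,0,-0.01,0,0,0,20],
    [0,0,-0.02,0,0,0,20],
    [0,0,-0.03,0,0,0,20],
    [0,0,-0.035,0,0,0,20],
    [0,0,-0.035,0,0,0,20],
  ],
)

```text
t: 20.07
tcp_pos: [628.3, -161.8, 24.8]
tcp_rot: [180.0, 0.0, -1.0]
force: [-0.9, 0.9, -1.5]
finger_gap: 31.1
finger_force: 40.0
```

Call:
apply_moves(
  steps=[
    [0,0,0,0,0,0,20],
    [0,0,-0.004,0,0,0,20],
    [0,0,-0.004,0,0,0,20],
    [0,0,-0.004,0,0,0,20],
  ],
)

```text
t: 20.4
tcp_pos: [628.4, -161.7, 24.7]
tcp_rot: [180.0, -0.0, -1.0]
force: [-2.3, 1.2, 6.0]
finger_gap: 30.9
finger_force: 40.0
```

Call:
apply_moves(
  steps=[
    [0,0,0,0,0,0,34],
    [0,0,0,0,0,0,40],
    [0,0,0,0,0,0,60],
    [0,0,0,0,0,0,87],
    [0,0,0,0,0,0,87],
  ],
)

```text
t: 20.82
tcp_pos: [628.5, -162.0, 23.8]
tcp_rot: [180.0, -0.0, -1.0]
force: [1.0, -0.4, 0.7]
finger_gap: 52.3
finger_force: 0.0
```

Call:
apply_moves(
  steps=[
    [0,0,0,0,0,0,87],
    [0,0,0,0,0,0,87],
    [0,0,0,0,0,0,87],
    [0,0,0,0,0,0,87],
    [0,0,0,0,0,0,87],
  ],
)

```text
t: 21.23
tcp_pos: [628.4, -161.9, 24.0]
tcp_rot: [180.0, -0.0, -1.0]
force: [0.2, -0.3, 0.5]
finger_gap: 83.1
finger_force: 0.0
```

Call:
apply_moves(
  steps=[
    [0,0,0.08,0,0,0,87],
    [0,0,0.25,0,0,0,87],
    [0,0,0.42,0,0,0,87],
    [0,0,0.58,0,0,0,87],
    [0,0,0.64,0,0,0,87],
  ],
)

```text
t: 21.65
tcp_pos: [631.3, -162.2, 157.4]
tcp_rot: [179.9, -0.5, -1.0]
force: [0.1, 0.0, 0.5]
finger_gap: 86.9
finger_force: 0.0
```

Call:
apply_moves(
  steps=[
    [-0.04,0.1,0,0,0,0,87],
    [-0.1,0.26,0,0,0,0,87],
    [-0.18,0.44,0,0,0,0,87],
    [-0.25,0.62,0,0,0,0,87],
    [-0.3,0.76,0,0,0,0,87],
  ],
)

```text
t: 22.07
tcp_pos: [566.5, -6.8, 151.6]
tcp_rot: [-180.0, 0.1, -0.9]
force: [0.1, 0.3, 0.7]
finger_gap: 86.9
finger_force: 0.0
```

Call:
apply_moves(
  steps=[
    [-0.06,0.15,0,0,0,0,87],
    [-0.12,0.3,0,0,0,0,87],
    [-0.18,0.46,0,0,0,0,87],
    [-0.24,0.61,0,0,0,0,87],
    [-0.3,0.76,0,0,0,0,87],
  ],
)

```text
t: 22.48
tcp_pos: [507.3, 143.4, 151.6]
tcp_rot: [180.0, 0.0, -1.0]
force: [1.0, 0.2, 0.6]
finger_gap: 87.0
finger_force: 0.0
```

Call:
apply_moves(
  steps=[
    [-0.07,0.18,0,0,0,0.01,87],
    [-0.14,0.36,0,0,0,0.01,87],
    [-0.21,0.53,0,0,0,0.01,87],
    [-0.28,0.68,0,0,0,0.01,87],
    [-0.305,0.775,0,0,0,0.01,87],
  ],
)

```text
t: 22.9
tcp_pos: [444.2, 301.1, 151.8]
tcp_rot: [-179.9, 0.1, 0.2]
force: [0.6, 0.6, -0.5]
finger_gap: 86.8
finger_force: 0.0
```

Call:
apply_moves(
  steps=[
    [0,0,0,0,0,0,87],
    [0,0,0,0,0,0,87],
    [0,0,0,0,0,0,87],
    [0,0,0,0,0,0,87],
  ],
)

```text
t: 23.23
tcp_pos: [448.1, 295.4, 151.6]
tcp_rot: [179.9, 0.0, -0.3]
force: [0.3, -0.3, -0.5]
finger_gap: 87.1
finger_force: 0.0
```

Run:
```python
from cell import manip
from h import *
s=manip.capture("side");V=heights(s)
for n,(px,py,z) in dict(MEDt=(628,-162,57),SHT=(446,299,54),plain=(458,-11,54)).items():
    k=(abs(V[...,2]-z)<4)&(np.hypot(V[...,0]-px,V[...,1]-py)<65)
    r=cv2.minAreaRect(V[k][:,:2].astype(np.float32));print(n,k.sum(),np.round(r[0]+r[1]+(r[2],),1))
print(manip.get_obs()['joint_pos'].round(0))
```

```text
MEDt 259 [ 629.4 -163.1   33.4   60.1   88.7]
SHT 64 [448.  297.1  38.6  32.5   3.2]
plain 284 [458.8 -12.1  33.7  68.8  87.9]
[ -19.   18.  -23.  108.    9.   55. -136.]
```

Call:
apply_moves(
  steps=[
    [0,0,-0.18,0,0,0,87],
    [0,0,-0.36,0,0,0,87],
    [0,0,-0.5,0,0,0,87],
    [0,0,-0.6,0,0,0,87],
    [0,0,-0.65,0,0,0,87],
  ],
)

```text
t: 23.7
tcp_pos: [446.5, 294.6, 19.2]
tcp_rot: [179.8, 0.2, -0.2]
force: [-0.4, 0.0, 0.4]
finger_gap: 87.2
finger_force: 0.0
```

Call:
apply_moves(
  steps=[
    [0,0,0,0,0,0,60],
    [0,0,0,0,0,0,40],
    [0,0,0,0,0,0,30],
    [0,0,0,0,0,0,20],
    [0,0,0,0,0,0,20],
  ],
)

```text
t: 24.12
tcp_pos: [448.3, 297.7, 23.3]
tcp_rot: [-179.9, -0.1, -0.1]
force: [0.0, 0.2, 0.9]
finger_gap: 61.5
finger_force: 0.0
```

Call:
apply_moves(
  steps=[
    [0,0,0,0,0,0,20],
    [0,0,0,0,0,0,20],
    [0,0,0,0,0,0,20],
    [0,0,0,0,0,0,20],
    [0,0,0,0,0,0,20],
  ],
)

```text
t: 24.53
tcp_pos: [447.5, 297.6, 22.2]
tcp_rot: [-180.0, -0.0, -0.1]
force: [-1.0, 0.7, 1.4]
finger_gap: 31.1
finger_force: 40.0
```

Call:
apply_moves(
  steps=[
    [0,0,0.05,0,0,0,20],
    [0,0,0.15,0,0,0,20],
    [0,0,0.3,0,0,0,20],
    [0,0,0.45,0,0,0,20],
    [0,0,0.5,0,0,0,20],
  ],
)

```text
t: 24.95
tcp_pos: [449.2, 298.7, 126.3]
tcp_rot: [-179.8, -0.3, -0.1]
force: [-0.2, 1.4, -1.2]
finger_gap: 31.2
finger_force: 39.9
```

Call:
apply_moves(
  steps=[
    [0.04,-0.1,0,0,0,0,20],
    [0.1,-0.26,0,0,0,0.01,20],
    [0.18,-0.44,0,0,0,0.01,20],
    [0.25,-0.6,0,0,0,0.02,20],
    [0.3,-0.76,0,0,0,0.02,20],
  ],
)

```text
t: 25.37
tcp_pos: [507.9, 142.9, 121.7]
tcp_rot: [180.0, 0.0, 1.7]
force: [1.5, -0.1, -1.8]
finger_gap: 31.1
finger_force: 39.9
```

Call:
apply_moves(
  steps=[
    [0.06,-0.15,0,0,0,0,20],
    [0.1,-0.3,0,0,0,0.01,20],
    [0.14,-0.46,0,0,0,0.01,20],
    [0.18,-0.61,0,0,0,0.02,20],
    [0.2,-0.76,0,0,0,0.025,20],
  ],
)

```text
t: 25.78
tcp_pos: [547.5, -8.7, 121.6]
tcp_rot: [180.0, 0.0, 4.0]
force: [1.8, -0.9, -1.7]
finger_gap: 31.0
finger_force: 39.9
```

Call:
apply_moves(
  steps=[
    [-0.02,-0.15,0,0,0,0,20],
    [-0.05,-0.3,0,0,0,0.01,20],
    [-0.09,-0.46,0,0,0,0.01,20],
    [-0.14,-0.61,0,0,0,0.02,20],
    [-0.2,-0.76,0,0,0,0.025,20],
  ],
)

```text
t: 26.2
tcp_pos: [506.4, -160.2, 121.5]
tcp_rot: [-180.0, 0.1, 6.2]
force: [0.3, -0.1, -2.5]
finger_gap: 31.3
finger_force: 39.9
```

Call:
apply_moves(
  steps=[
    [-0.06,-0.16,0,0,0,0.01,20],
    [-0.13,-0.33,0,0,0,0.01,20],
    [-0.2,-0.5,0,0,0,0.02,20],
    [-0.27,-0.66,0,0,0,0.025,20],
    [-0.317,-0.766,0,0,0,0.027,20],
  ],
)

```text
t: 26.62
tcp_pos: [441.0, -315.7, 121.4]
tcp_rot: [180.0, 0.1, 8.4]
force: [0.4, -0.8, -2.3]
finger_gap: 31.0
finger_force: 39.9
```

Call:
apply_moves(
  steps=[
    [0,0,0,0,0,0,20],
    [0,0,0,0,0,0,20],
    [0,0,0,0,0,0,20],
    [0,0,0,0,0,0,20],
  ],
)

```text
t: 26.95
tcp_pos: [444.6, -310.3, 121.7]
tcp_rot: [-179.9, 0.0, 8.8]
force: [0.3, 0.5, -2.3]
finger_gap: 30.9
finger_force: 39.9
```

Call:
apply_moves(
  steps=[
    [0,0,-0.15,0,0,0,20],
    [0,0,-0.28,0,0,0,20],
    [0,0,-0.38,0,0,0,20],
    [0,0,-0.43,0,0,0,20],
    [0,0,-0.45,0,0,0,20],
  ],
)

```text
t: 27.37
tcp_pos: [443.6, -310.2, 30.4]
tcp_rot: [-179.9, 0.1, 8.8]
force: [-0.8, 0.0, -2.1]
finger_gap: 30.8
finger_force: 39.9
```

Call:
apply_moves(
  steps=[
    [0,0,0,0,0,0,20],
    [0,0,0,0,0,0,20],
    [0,0,0,0,0,0,20],
  ],
)

```text
t: 27.62
tcp_pos: [445.2, -312.4, 33.3]
tcp_rot: [179.9, -0.1, 8.6]
force: [0.9, -0.5, -2.6]
finger_gap: 30.8
finger_force: 39.9
```

Run:
```python
from cell import manip
import cv2
a=manip.capture("side");cv2.imwrite("pics/p4.png",cv2.resize(a["frame"][234:384,160:340],None,fx=4,fy=4))
```

```text
(no output)
```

View pics/p4.png

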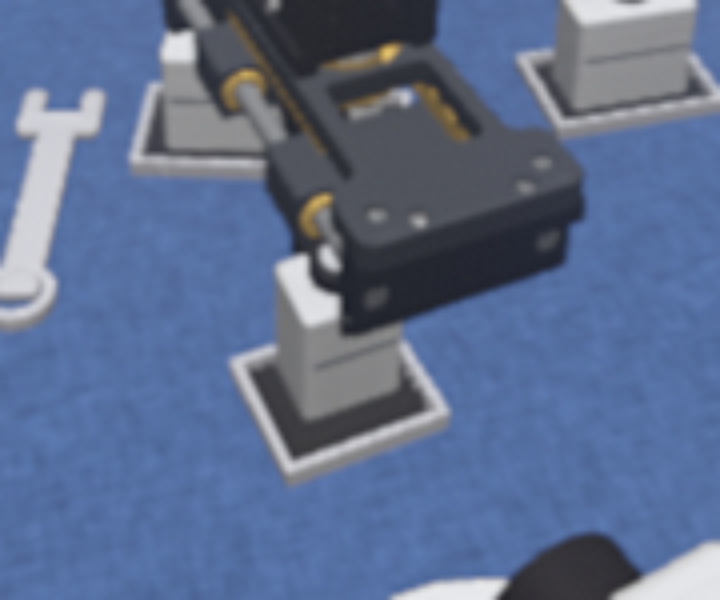

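The short clamp is over its tray, about 7 mm up and well inside the rim. Lower it.

Call:
apply_moves(
  steps=[
    [0,0,-0.01,0,0,0,20],
    [0,0,-0.02,0,0,0,20],
    [0,0,-0.03,0,0,0,20],
    [0,0,-0.035,0,0,0,20],
    [0,0,-0.035,0,0,0,20],
  ],
)

```text
t: 28.08
tcp_pos: [444.0, -312.1, 25.2]
tcp_rot: [180.0, 0.0, 8.6]
force: [-0.6, 0.2, 0.2]
finger_gap: 31.1
finger_force: 40.0
```

Call:
apply_moves(
  steps=[
    [0,0,0,0,0,0,20],
    [0,0,-0.004,0,0,0,20],
    [0,0,-0.004,0,0,0,20],
    [0,0,-0.004,0,0,0,20],
  ],
)

```text
t: 28.42
tcp_pos: [444.2, -312.0, 25.1]
tcp_rot: [180.0, -0.0, 8.6]
force: [-1.8, 1.2, 7.1]
finger_gap: 31.0
finger_force: 40.0
```

Floor contact confirmed. Release, lift and move clear.

Call:
apply_moves(
  steps=[
    [0,0,0,0,0,0,34],
    [0,0,0,0,0,0,40],
    [0,0,0,0,0,0,60],
    [0,0,0,0,0,0,87],
    [0,0,0,0,0,0,87],
  ],
)

```text
t: 28.83
tcp_pos: [444.1, -312.2, 24.1]
tcp_rot: [180.0, -0.0, 8.6]
force: [-0.2, 0.3, 0.1]
finger_gap: 52.4
finger_force: 0.0
```

Call:
apply_moves(
  steps=[
    [0,0,0,0,0,0,87],
    [0,0,0,0,0,0,87],
    [0,0,0,0,0,0,87],
    [0,0,0,0,0,0,87],
    [0,0,0,0,0,0,87],
  ],
)

```text
t: 29.25
tcp_pos: [444.0, -312.1, 24.1]
tcp_rot: [180.0, -0.0, 8.6]
force: [-0.6, -0.2, -0.2]
finger_gap: 83.4
finger_force: 0.0
```

Call:
apply_moves(
  steps=[
    [0,0,0.08,0,0,0,87],
    [0,0,0.25,0,0,0,87],
    [0,0,0.42,0,0,0,87],
    [0,0,0.6,0,0,0,87],
    [0,0,0.75,0,0,0,87],
  ],
)

```text
t: 29.67
tcp_pos: [444.3, -312.2, 176.7]
tcp_rot: [179.9, -0.1, 8.6]
force: [0.7, 0.3, -0.0]
finger_gap: 86.8
finger_force: 0.0
```

Call:
apply_moves(
  steps=[
    [0.1,0.1,0,0,0,0,87],
    [0.25,0.25,0,0,0,0,87],
    [0.4,0.4,0,0,0,0,87],
    [0.5,0.5,0,0,0,0,87],
    [0.55,0.6,0,0,0,0,87],
  ],
)

```text
t: 30.08
tcp_pos: [556.9, -189.2, 174.4]
tcp_rot: [-180.0, -0.1, 8.8]
force: [0.2, -0.5, -0.2]
finger_gap: 87.2
finger_force: 0.0
```

Call:
apply_moves(
  steps=[
    [0.05,0.15,0,0,0,0,87],
    [0.1,0.35,0,0,0,0,87],
    [0.15,0.55,0,0,0,0,87],
    [0.2,0.75,0,0,0,0,87],
    [0.2,0.8,0,0,0,0,87],
  ],
)

```text
t: 30.5
tcp_pos: [595.3, -22.5, 174.5]
tcp_rot: [-179.7, -0.2, 9.2]
force: [0.5, 1.7, 0.4]
finger_gap: 87.0
finger_force: 0.0
```

Call:
apply_moves(
  steps=[
    [0,0,0,0,0,0,87],
    [0,0,0,0,0,0,87],
    [0,0,0,0,0,0,87],
    [0,0,0,0,0,0,87],
  ],
)

```text
t: 30.83
tcp_pos: [593.7, -34.7, 174.0]
tcp_rot: [179.9, 0.0, 8.4]
force: [-0.4, -0.3, 0.8]
finger_gap: 87.2
finger_force: 0.0
```

Run:
```python
from cell import manip
from h import *
s=manip.capture("side");V=heights(s);cv2.imwrite("pics/fin.png",cv2.resize(s["frame"],(768,576)))
for n,(px,py,z) in dict(LSTt=(456,-153,57),LNGt=(458,143,57),MEDt=(628,-162,57),SHTt=(444,-312,57),plain=(458,-11,54)).items():
    k=(abs(V[...,2]-z)<4)&(np.hypot(V[...,0]-px,V[...,1]-py)<65)
    r=cv2.minAreaRect(V[k][:,:2].astype(np.float32));print(n,k.sum(),np.median(V[k][:,2]).round(1),np.round(r[0]+r[1]+(r[2],),1))
```

```text
LSTt 534 56.7 [ 457.8 -152.4   35.5   99.4   71.4]
LNGt 191 56.9 [459.9 141.8  32.9  78.7  80. ]
MEDt 258 56.7 [ 6.292e+02 -1.624e+02  5.930e+01  3.350e+01  4.000e-01]
SHTt 283 56.6 [ 443.  -311.5   40.1   33.7    7.3]
plain 283 53.8 [458.5 -11.9  32.7  68.7  88. ]
```

View pics/fin.png

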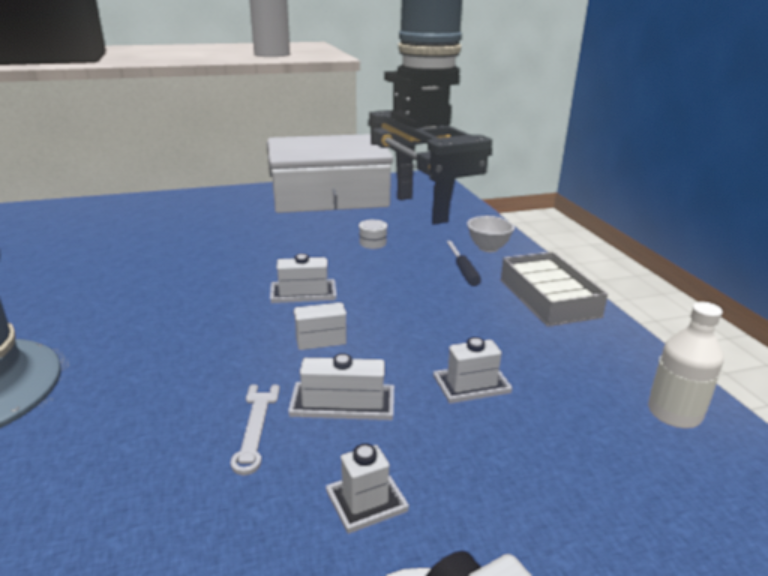

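All four clamps stand flat in their trays with their tops at 57 mm: (343,385), (302,275), (475,365) and (365,480). The plain block (320,326) and the drum (373,234) haven't moved.

```bash
python3 -c "
from cell import manip
print(manip.job_done())"
```

```text
the job is handed in; nothing more can be done
None
```

The job is handed in at about 31 s: all four clamps stand flat, screw up, in their matching trays, placed longest to shortest, and the plain block and drum were left where they were.

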